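Mesh a splined drive stem into a gear unit and hold it home

ROBOT

A 7-joint arm with a two-finger parallel gripper is mounted at the origin on the work surface. World frame = base frame: x ahead of the robot, y to its left, z up, the work surface at z = 0. Lengths are in mm, angles in rad, forces in N, time in s.
With the tool pointing down it reaches from about 400 to 850 mm from the base axis. Payload 6.9 kg.
Tool frame: the origin (TCP) lies between the finger pads; the fingertips stand 17 mm ahead of it and the grasp point (between the pads) lies 2 mm behind it; z points along the fingers, y is the line along which they close (so a half turn about z gives the same grasp; the last joint's range is limited). The gripper opens to 85 mm and grips with 20 to 120 N. Pads are 22 mm wide; open, the fingers measure 114 mm over their backs; the gripper's body (76 mm by 85 mm) begins 54 mm behind the grasp point. The pads swing forward as they close: fully open they stand 13 mm farther back than shut.
Start: joints at [-1.183, 0.507, -0.238, 1.5, 0.126, 1.149, -0.155], TCP at [173.823, 600.331, 248.275] pointing down, gripper open.
Joint ranges: [-3.08, 3.08], [-0.24, 2.05], [-1.43, 1.35], [0, 2.5], [-1.52, 4.66], [0.17, 1.96], [-2.89, 2.89]. Speed limits (rad/s): [2.39, 2.39, 3.14, 3.14, 3.14, 3.14, 3.14].

INTERFACE

Orientations are given as a 3x3 rotation matrix whose columns are the frame's x, y, z axes.
In Python, from cell import read_state, capture, finish_job, recognise, landmark_of gives the robot as it stands. The module is installed in compiled form; this text tells all that it offers.
- The arm moves only by the tool play_rows, never from a script. Its argument "commands" is a list that holds one entry, the list of rows, each a list of 6 numbers: the shift along the tool's x, y, z in mm, then the turn, a rotation vector about the tool's x, y, z in degrees. In form: [[[x, y, z, rx, ry, rz], ...]]. A call has 1 to 20 rows; each row is the pose to reach, as a shift and turn from the pose commanded when the call began, along the tool's axes at that moment; what a row does not reach only later rows make up. A row lasts 1/10 s, in which the tool goes at most 50 mm and 8.59 degrees, less where a joint would pass 70% of its speed; a pose out of reach is approached as far as the arm can. A call with a gripper value outside its range is refused whole. "jaw" is the opening in per cent of the stroke, from 0 (shut) to 100 (fully open), set as the call begins (left out, the last holds). The fingers move at their own pace and stop on an object; the grip force is fixed at half the most. Time passes only in rows, so rows that repeat a pose let the fingers close. It gives the time, the measured TCP pose, the force and the opening at its end, in the units of the state.
- read_state(): the state, without advancing time (a new reading comes with each control period).
- capture(name): name is "scene" or "top" or "wrist"; returns a dict with "color" (420x560x3 uint8, red, green, blue), "camera_matrix" (3x3 intrinsics, pixels), "k1" (the pictures are not rectified: a ray, as slopes to the right and down, at radius r is drawn at 1 + k1 r^2 times it, then the intrinsics apply), "rvec" (rotation vector, rad) and "tvec" (3), from world to camera coordinates, as OpenCV has them. Camera axes: x right, y down, z forward; pixel columns grow to the right and rows downward; lengths in mm; the calibration is good to about 2 mm. A picture is of the moment at which its call begins. There is no depth.
- finish_job(): hands the job in, once; it reports no verdict.
Trained networks look in a picture, given as the dict that the camera call returned (one of the last four; its "shot" number tells which), for a name from the list of things; names that differ only in an ending like _2 or _b are one class to them, and where a whole thing is asked for, a point or a joint stands for the part that bears it (a point fixed in the world has none). Each returns a list of dicts, best first, with "score" (0 to 1); they miss things now and then, are a little off and sometimes report something else, mostly with a low value. They report only what shows in the picture. A call takes as long as a camera call.
- recognise(picture, target): "point" ([row, column] in pixels, amid what is visible of it).
- landmark_of(picture, target): "point" ([row, column] in pixels: a listed point, or the origin of a listed thing).
The state is a dict: "clock": time; "joint_pos": joint angles; "joint_velocities": joint speeds; "effort": joint torques, N m; "position": TCP position; "tool_rot": TCP orientation; "force": force on the tool from outside, world axes, zero at the start; "ft_torque": the same for the moment, N m; "gripper_width": finger opening in mm.
Only numpy, scipy, OpenCV 4.12 (cv2) and the standard library are available. Lean on these libraries where they do the work, as an engineer would, in place of code of your own. Each camera call takes 0.05 s, during which the arm holds its last target. There are 200 camera calls.

TASK

Take the square-headed splined stem out of its stand, put its splined end down through the round eye of the bridge on the gear unit, turn it until its splines mesh with the cross-shaped slots of the hub below, and push it fully home so that its collar sits flush on the bridge. A spring pin in the hub pushes it back out, so finish while still gripping the stem and pressing it home: do not let go. Leave the similar round-headed gauge where it stands.

Things in the scene. Friction and masses are not known exactly. Their poses are not given: they have to be found in the camera images.
- stem: Loose steel stem, 0.22 kg, upright, 107 mm tall. Origin: centre of its lower end, z up. Upwards: 0-18 mm cross of spline keys (two crossed bars along its x and y axes, 17.2 mm long, 5 thick; lowest 2 mm slimmer); 18-47 round shaft, diameter 18; 47-52 collar, diameter 30; 52-107 square head, 24 mm across flats that face its x and y, in line with the keys. Repeats every quarter turn.
- stem_head (a point): Centre of the stem's square head, where to grip it: on its axis, 79.5 mm above its lower end, 32.5 mm above the collar's underside. Axes as the stem's.
- stand_a: Fixed grey plastic block 60 x 60 mm, 55 mm high, with a 21 mm hole 52 mm deep, in which the stem stands at any yaw, its collar resting on the block. Origin: centre of the block's underside. Lift the stem at least 50 mm to clear it.
- eye (a point): Centre of the eye at the bridge's top face, 93 mm above the table, z up: a 21 mm hole in an aluminium bridge 8 mm thick, 36 wide (x), 124 long (y), on two posts over the hub. The gear unit (base 170 x 140 mm, motor to its -x) is fixed and nothing on it rises over 2 mm above the bridge. Home: the collar rests on the bridge, the stem's lower end 47 mm below this point.
- hub_top (a point): Centre of the hub's top, 60 mm above the table, straight below the eye; turns with the hub. Steel block 28 mm square; cross of two slots along this point's x and y, 19.6 mm long, 7 wide; four flat arms along the same axes reach 46 mm from the centre, seen beside the bridge from above. At any angle, stiff to turn (0.5 N m): turn the stem to match within 5 degrees. Repeats every quarter turn.
- ejector (a joint): Travel of the spring pin in the middle of the hub, m: 0 = up (tip 4 mm below the hub's top), 0.010 = stem fully home. It pushes up with 6 N at 0 and 10 N at 0.010 and lifts the stem several mm if let go. The pin does not stop the stem; the collar on the bridge does.
- gauge_head (a point): Centre of the head of the plain plug gauge, standing in a second, identical block: same height and collar as the stem, but a round head 26 mm in diameter and no splines. Not to be moved. Which of the two stands further left varies.

How it is judged:
By the outcome, as a careful person would: the job done as asked, in the order asked, and still so for the second after the job is handed in, while the arm keeps its last pose, push and grip.
It also fails if it takes over 42 s, if anything falls off the work surface, if the arm or the gripper's body presses on something with over 40 N, if the wrist force passes 120 N, or if a joint passes its speed limit or range.

## Working session

There is one attempt and no reset: what is moved stays moved. The work goes in short steps, Python scripts to look and compute and a tool call to move; the robot and the scene stay as the last step left them, time stands still between calls to the robot, and variables do not carry over. Pictures are saved under pics/ and viewed, on a budget of 10 in all, crops included, one or two more only if the job needs it, and the job is handed in when it is done.

Besides the shell and the picture viewer there is one more tool, called after "Call:" by a JSON object that holds its "api" and its "payload", one argument or row to a line. play_rows: Moves the arm, as the interface text tells. Its arguments: {"type":"object","properties":{"commands":{"type":"array"},"jaw":{"type":"number"}},"required":["commands"]}

```bash
mkdir -p pics
cat > h.py <<'E'
import numpy as np, cv2
from cell import *
def ray(p,px):
    K=p["camera_matrix"];d=np.array([float(p["k1"]),0,0,0,0])
    # k1 radial: OpenCV model identical (1+k1 r^2)
    u=cv2.undistortPoints(np.array([[[px[1],px[0]]]],float),np.array(K,float),d)[0,0]
    R=cv2.Rodrigues(np.array(p["rvec"],float))[0];t=np.array(p["tvec"],float).ravel()
    return -R.T@t, R.T@np.array([u[0],u[1],1])
def at_z(p,px,z):
    o,v=ray(p,px); return o+v*(z-o[2])/v[2]
def proj(p,X):
    return cv2.projectPoints(np.array(X,float).reshape(-1,1,3),np.array(p["rvec"],float),np.array(p["tvec"],float),np.array(p["camera_matrix"],float),np.array([float(p["k1"]),0,0,0,0]))[0][:,0,:]
def save(p,n): cv2.imwrite("pics/"+n,p["color"][:,:,::-1])
E
python3 - <<'E'
from h import *
np.set_printoptions(precision=1,suppress=True)
Z=dict(stem_head=87.5,gauge_head=87.5,eye=93,hub_top=60,stand_a=0)
ims=[]
for c in ["top","scene"]:
    p=capture(c);ims.append(p["color"]); print(c,ray(p,(210,280))[0])
    for n,z in Z.items():
        for r in landmark_of(p,n)[:3]: print(n,r["point"],round(r["score"],2),at_z(p,r["point"],z))
p=capture("wrist");print(ray(p,(210,280)))
save(dict(color=ims[0]),"top.png");save(dict(color=ims[1]),"scene.png")
s=read_state();print(s["position"],s["tool_rot"],s["clock"],s["gripper_width"],s["force"])
E
```

```text
top [ 480.5   58.2 1023. ]
stem_head [238.7, 156.1] 0.88 [493.3 276.8  87.5]
stem_head [191.9, 393.2] 0.27 [ 569.3 -132.8   87.5]
gauge_head [208.4, 226.1] 0.78 [544.1 156.   87.5]
gauge_head [237.2, 165.6] 0.2 [495.7 260.4  87.5]
gauge_head [190.3, 383.5] 0.15 [ 572.3 -116.    87.5]
eye [189.0, 392.8] 0.56 [ 573.8 -131.1   93. ]
hub_top [189.0, 383.9] 0.61 [ 577.3 -121.9   60. ]
stand_a [240.6, 164.5] 0.56 [490.7 281.4   0. ]
scene [ 804.7 -262.2  583.1]
stem_head [139.7, 337.5] 0.94 [482.7 285.6  87.5]
gauge_head [192.5, 321.7] 0.94 [545.3 150.6  87.5]
eye [316.3, 214.4] 0.61 [ 578.1 -127.3   93. ]
hub_top [321.7, 215.9] 0.62 [ 570.4 -122.4   60. ]
stand_a [174.5, 335.1] 0.81 [489.1 284.    0. ]
(array([ 97.2, 621.2, 373.2]), array([ 0.3, -0.1, -1. ]))
[173.8 600.3 248.3] [[-1.   0.3  0. ]
 [ 0.3  1.   0. ]
 [-0.   0.  -1. ]] 0.65 85.58321343434953 [0.9 0.9 0.1]
```

View pics/top.png

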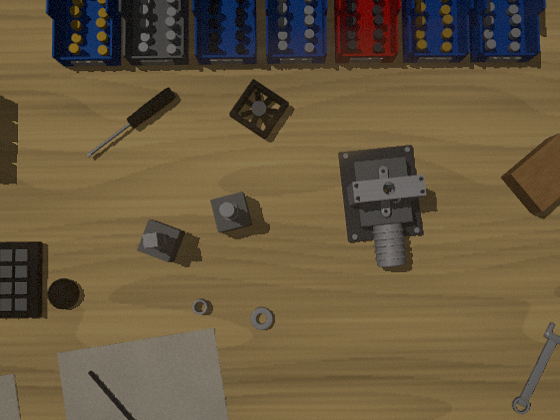

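View pics/scene.png

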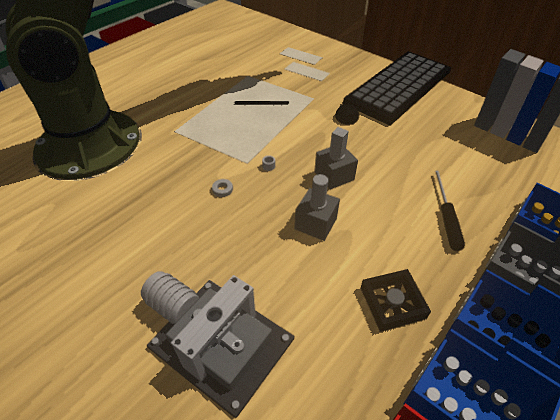

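```bash
cat >> h.py <<'E'
from scipy.spatial.transform import Rotation as Ro
def go(pos,yaw=None,P=None,R=None):
    """shift in tool axes + rotvec deg to a tool-down pose; yaw = world angle (deg) of tool x"""
    s=read_state(); P=np.array(s["position"]) if P is None else P; R=np.array(s["tool_rot"]) if R is None else R
    cy=np.degrees(np.arctan2(R[1,0],R[0,0]))
    if yaw is None: yaw=cy
    a=np.radians(yaw); T=np.array([[np.cos(a),np.sin(a),0],[np.sin(a),-np.cos(a),0],[0,0,-1]])
    print("yaw now",round(cy,2),"q7",round(s["joint_pos"][6],3),"shift",np.round(R.T@(np.array(pos)-P),2),"turn",np.round(Ro.from_matrix(R.T@T).as_rotvec(degrees=True),2))
E
python3 -c "
from h import *
go([488,283,230]); print(read_state()['tool_rot'])"
```

```text
yaw now 163.85 q7 -0.155 shift [-390.02 -217.44   18.31] turn [0. 0. 0.]
[[-9.60544953e-01  2.78124778e-01  2.82764889e-05]
 [ 2.78124779e-01  9.60544952e-01  4.96371364e-05]
 [-1.33555211e-05  5.55430931e-05 -9.99999998e-01]]
```

Call:
{"api": "play_rows", "payload": {
  "commands": [
    [[-390, -217, 18, 0, 0, 0], [-390, -217, 18, 0, 0, 0], [-390, -217, 18, 0, 0, 0], [-390, -217, 18, 0, 0, 0], [-390, -217, 18, 0, 0, 0], [-390, -217, 18, 0, 0, 0], [-390, -217, 18, 0, 0, 0], [-390, -217, 18, 0, 0, 0], [-390, -217, 18, 0, 0, 0], [-390, -217, 18, 0, 0, 0], [-390, -217, 18, 0, 0, 0], [-390, -217, 18, 0, 0, 0], [-390, -217, 18, 0, 0, 0], [-390, -217, 18, 0, 0, 0]]
  ]
}}

```text
clock: 2.05
position: [487.3, 284.7, 230.5]
tool_rot: [[-0.961, 0.276, 0.0], [0.276, 0.961, 0.0], [0.0, 0.0, -1.0]]
force: [-0.8, 0.6, -0.3]
gripper_width: 85.6
```

Run:
```python
from h import *
np.set_printoptions(precision=1,suppress=True)
p=capture("wrist");print(ray(p,(210,280)))
for n,z in dict(stem_head=87.5,gauge_head=87.5,stand_a=0).items():
    for r in landmark_of(p,n)[:2]: print(n,r["point"],round(r["score"],2),at_z(p,r["point"],z))
save(p,"w1.png");s=read_state();print(s["position"],s["clock"])
```

```text
(array([410.5, 305.3, 355.4]), array([ 0.3, -0.1, -1. ]))
stem_head [207.2, 272.8] 0.56 [488.5 276.9  87.5]
gauge_head [286.1, 167.8] 0.56 [539.7 150.3  87.5]
stand_a [184.8, 276.3] 0.95 [488.  279.7   0. ]
[487.8 283.9 230.3] 2.25
```

View pics/w1.png

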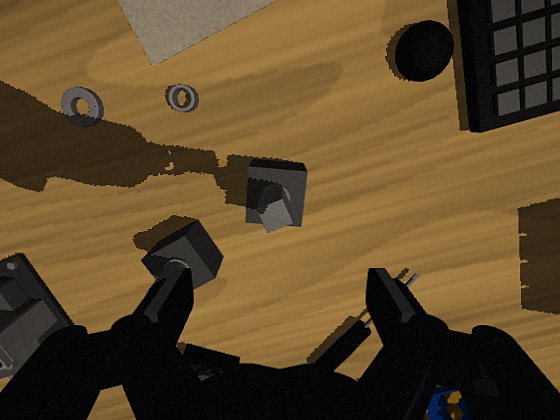

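Run:
```python
import cv2
i=cv2.imread("pics/w1.png")[150:240,235:325]
i=cv2.convertScaleAbs(i,alpha=1.6)
cv2.imwrite("pics/w1c.png",cv2.resize(i,None,fx=6,fy=6,interpolation=cv2.INTER_CUBIC))
```

```text
(no output)
```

View pics/w1c.png

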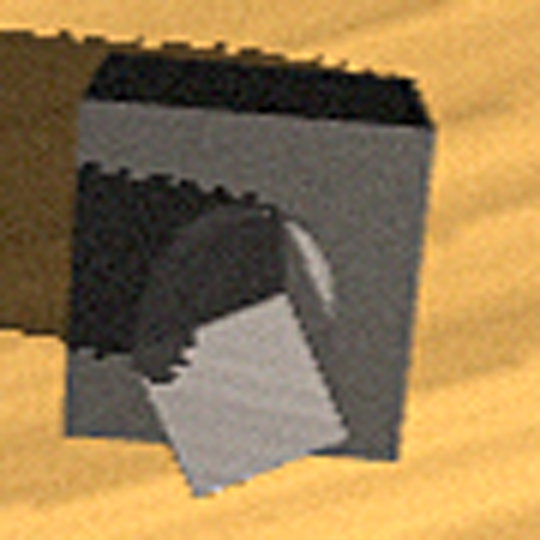

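```bash
cat > q.py <<'E'
from h import *
np.set_printoptions(precision=1,suppress=True)
E
python3 - <<'E'
from q import *
p=capture("wrist")
def pts(L,z):
    A=np.array([at_z(p,(150+(y+.5)/6-.5,235+(x+.5)/6-.5),z) for x,y in L]);print(A)
    d=np.roll(A,-1,0)-A;print("len",np.linalg.norm(d,axis=1),"yaw",np.degrees(np.arctan2(d[:,1],d[:,0]))%90)
    return A
A=pts([(285,293),(347,437),(200,495)],115);print("ctr",(A[0]+A[2])/2)
B=pts([(80,100),(433,128),(395,460),(65,435)],55);print("ctr",B.mean(0))
E
```

```text
[[475.9 288.6 115. ]
 [498.6 291.2 115. ]
 [501.3 268.7 115. ]]
len [22.9 22.7 32.3] yaw [ 6.6  6.8 52. ]
ctr [488.6 278.6 115. ]
[[450.5 260.9  55. ]
 [471.4 316.2  55. ]
 [527.  294.9  55. ]
 [506.3 240.1  55. ]]
len [59.1 59.6 58.6 59.5] yaw [69.4 69.  69.3 69.5]
ctr [488.8 278.   55. ]
```

Run:
```python
from q import *
go([488.7,278.3,150],186.7);go([488.7,278.3,85.5],186.7)
```

```text
yaw now 163.89 q7 0.637 shift [-2.3 -5.  80.3] turn [  0.    0.  -22.8]
yaw now 163.89 q7 0.637 shift [ -2.3  -5.  144.8] turn [  0.    0.  -22.8]
```

Call:
{"api": "play_rows", "payload": {
  "commands": [
    [[-2.3, -5, 30, 0, 0, -8], [-2.3, -5, 50, 0, 0, -16], [-2.3, -5, 60, 0, 0, -22.8], [-2.3, -5, 65, 0, 0, -22.8], [-2.3, -5, 90, 0, 0, -22.8], [-2.3, -5, 115, 0, 0, -22.8], [-2.3, -5, 135, 0, 0, -22.8], [-2.3, -5, 144.8, 0, 0, -22.8], [-2.3, -5, 144.8, 0, 0, -22.8], [-2.3, -5, 144.8, 0, 0, -22.8]]
  ],
  "jaw": 100
}}

```text
clock: 3.3
position: [489.4, 278.4, 86.3]
tool_rot: [[-0.993, -0.115, 0.001], [-0.115, 0.993, 0.0], [-0.001, 0.0, -1.0]]
force: [0.8, 0.2, 0.3]
gripper_width: 85.3
```

Call:
{"api": "play_rows", "payload": {
  "commands": [
    [[0, 0, 0, 0, 0, 0], [0, 0, 0, 0, 0, 0], [0, 0, 0, 0, 0, 0], [0, 0, 0, 0, 0, 0], [0, 0, 0, 0, 0, 0], [0, 0, 0, 0, 0, 0], [0, 0, 0, 0, 0, 0], [0, 0, 0, 0, 0, 0]]
  ],
  "jaw": 0
}}

```text
clock: 4.1
position: [489.1, 278.4, 86.0]
tool_rot: [[-0.993, -0.116, 0.001], [-0.116, 0.993, 0.001], [-0.001, 0.001, -1.0]]
force: [-1.3, 0.4, 5.7]
gripper_width: 23.6
```

Run:
```python
from q import *
s=read_state();print(s["position"],s["tool_rot"],s["force"],s["ft_torque"],s["gripper_width"],s["clock"],s["joint_pos"])
```

```text
[489.1 278.4  86. ] [[-1.  -0.1  0. ]
 [-0.1  1.   0. ]
 [-0.   0.  -1. ]] [-1.3  0.4  5.7] [0.  0.2 0. ] 23.612290466127355 4.1 [-0.4  0.6 -0.2  1.9  0.2  0.7  0.9]
```

Call:
{"api": "play_rows", "payload": {
  "commands": [
    [[0, 0, -5, 0, 0, 0], [0, 0, -25, 0, 0, 0], [0, 0, -55, 0, 0, 0], [0, 0, -90, 0, 0, 0], [0, 0, -125, 0, 0, 0], [0, 0, -145, 0, 0, 0], [0, 0, -145, 0, 0, 0], [0, 0, -145, 0, 0, 0]]
  ]
}}

```text
clock: 4.9
position: [488.5, 277.4, 229.6]
tool_rot: [[-0.993, -0.116, -0.001], [-0.116, 0.993, -0.001], [0.001, -0.001, -1.0]]
force: [-0.4, -0.3, -3.2]
gripper_width: 23.3
```

Run:
```python
from q import *
go([650,-129,230],180)
```

```text
yaw now -173.36 q7 0.991 shift [-113.5 -422.3   -0.2] turn [-0.1 -0.1  6.6]
```

Call:
{"api": "play_rows", "payload": {
  "commands": [
    [[-4, -15, 0, 0, 0, 0], [-12, -45, 0, 0, 0, 0], [-22, -82, 0, 0, 0, 0], [-33, -122, 0, 0, 0, 1], [-44, -162, 0, 0, 0, 2], [-55, -202, 0, 0, 0, 3], [-66, -242, 0, 0, 0, 4], [-77, -282, 0, 0, 0, 5], [-88, -322, 0, 0, 0, 6], [-98, -362, 0, 0, 0, 6.6], [-106, -392, 0, 0, 0, 6.6], [-111, -412, 0, 0, 0, 6.6], [-113.5, -422, 0, 0, 0, 6.6], [-113.5, -422, 0, 0, 0, 6.6], [-113.5, -422, 0, 0, 0, 6.6], [-113.5, -422, 0, 0, 0, 6.6]]
  ]
}}

```text
clock: 6.5
position: [650.2, -126.0, 230.3]
tool_rot: [[-1.0, -0.003, -0.001], [-0.003, 1.0, 0.001], [0.001, 0.001, -1.0]]
force: [-1.8, -0.3, -2.8]
gripper_width: 23.5
```

Run:
```python
from q import *
p=capture("wrist");print(ray(p,(210,280)))
for n,z in dict(eye=93,hub_top=60).items():
    for r in landmark_of(p,n)[:2]: print(n,r["point"],round(r["score"],2),at_z(p,r["point"],z))
save(p,"w2.png");s=read_state();print(s["position"],s["clock"],s["gripper_width"])
a=p["color"][:,:,::-1]
cv2.imwrite("pics/w2b.png",cv2.resize(cv2.convertScaleAbs(a[0:300,80:480],alpha=1.5),None,fx=2,fy=2,interpolation=cv2.INTER_CUBIC))
```

```text
(array([ 570.5, -127.7,  355.3]), array([ 0.3,  0. , -1. ]))
eye [116.5, 282.7] 0.61 [ 572.5 -124.3   93. ]
hub_top [119.2, 281.4] 0.74 [ 575.2 -125.1   60. ]
[ 650.5 -126.7  230.7] 6.65 23.36983674862053
```

View pics/w2b.png

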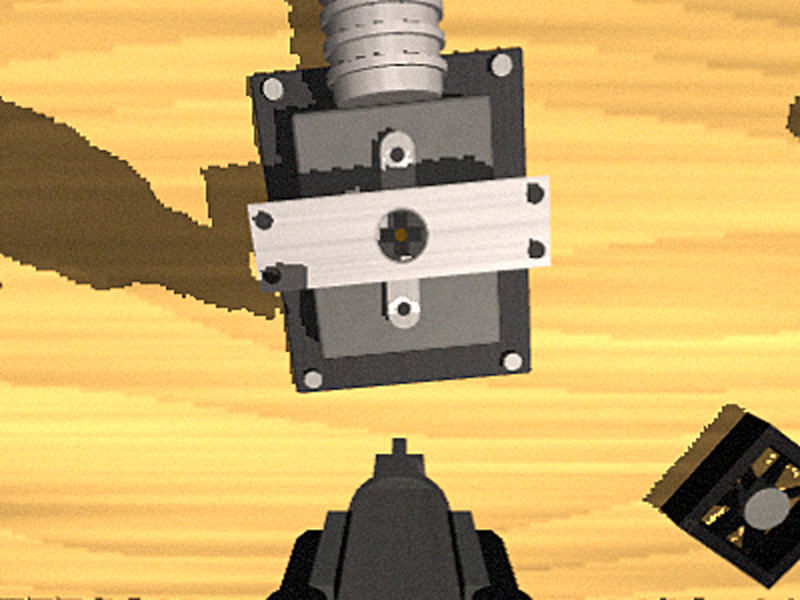

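Run:
```python
from q import *
a=cv2.imread("pics/w2.png")
b=cv2.resize(cv2.convertScaleAbs(a[62:167,250:312],alpha=1.8),None,fx=5.5,fy=5.5,interpolation=cv2.INTER_CUBIC)
c=cv2.resize(cv2.convertScaleAbs(a[210:300,240:322],alpha=3.5),None,fx=5.5,fy=5.5,interpolation=cv2.INTER_CUBIC)
o=np.zeros((578,800,3),np.uint8);o[:b.shape[0],:b.shape[1]]=b;o[:c.shape[0],345:345+c.shape[1]]=c[:,:455]
cv2.imwrite("pics/w2z.png",o);print(b.shape,c.shape)
```

```text
(578, 341, 3) (495, 451, 3)
```

View pics/w2z.png

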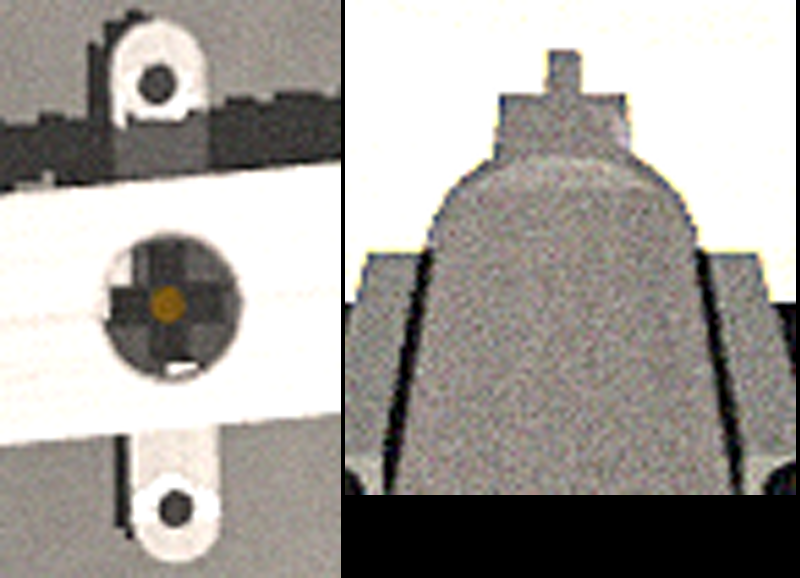

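Run:
```python
from q import *
p=capture("wrist");s=read_state();P=np.array(s["position"]);R=np.array(s["tool_rot"])
px=lambda x,y:(62+(y+.5)/5.5-.5,250+(x+.5)/5.5-.5)
e=at_z(p,px(172,306),93);print("eye",e,"pin",at_z(p,px(168,304),56))
for z in (60,56,52):
    a=at_z(p,px(157,83),z);b=at_z(p,px(176,509),z);d=b-a
    print(z,a,b,"mid",(a+b)/2,np.linalg.norm(d),"yaw",np.degrees(np.arctan2(d[1],d[0])))
cx=lambda X:(lambda q:[(q[0]+.5-240)*5.5+345-.5,(q[1]+.5-210)*5.5-.5])(proj(p,[P+R@np.array(X,float)])[0])
for n,X in dict(key0=(8.6,0,78),key0s=(7.6,0,78),key2=(8.6,0,76),key18=(8.6,0,60),sideL0=(2.5,-8.6,78),sideR0=(2.5,8.6,78),sideR2=(2.5,8.6,76),sideL2=(2.5,-8.6,76),collar=(15,0,31),collarL=(0,-15,26),collarR=(0,15,26),shaft=(9,0,31)).items(): print(n,np.array(cx(X)))
```

```text
eye [ 573.5 -126.6   93. ] pin [ 573.5 -127.1   56. ]
60 [ 538.8 -129.    60. ] [ 608.1 -125.5   60. ] mid [ 573.5 -127.3   60. ] 69.44739379461888 yaw 2.889172176123883
56 [ 538.4 -129.    56. ] [ 608.7 -125.5   56. ] mid [ 573.5 -127.3   56. ] 70.38692312790482 yaw 2.8891721761238576
52 [ 537.9 -129.1   52. ] [ 609.2 -125.5   52. ] mid [ 573.5 -127.3   52. ] 71.32645246119056 yaw 2.8891721761238767
key0 [569.4  49.5]
key0s [569.4  56.8]
key2 [569.5  54.7]
key18 [570.1  99.5]
sideL0 [503.6  93.5]
sideR0 [635.1  93.6]
sideR2 [635.7  99.1]
sideL2 [503.1  99. ]
collar [571.5 143.4]
collarL [423.7 299.1]
collarR [719.2 299.2]
shaft [571.4 197.5]
```

Run:
```python
from q import *
go([573.5,-126.3,185],182.9)
```

```text
yaw now -179.86 q7 1.637 shift [77.   0.8 45.8] turn [ 0.   0.  -2.8]
```

Call:
{"api": "play_rows", "payload": {
  "commands": [
    [[15, 0.2, 0, 0, 0, 0], [40, 0.5, 0, 0, 0, -1.5], [62, 0.8, 10, 0, 0, -2.8], [74, 0.8, 25, 0, 0, -2.8], [77, 0.8, 38, 0, 0, -2.8], [77, 0.8, 45.8, 0, 0, -2.8], [77, 0.8, 45.8, 0, 0, -2.8], [77, 0.8, 45.8, 0, 0, -2.8], [77, 0.8, 45.8, 0, 0, -2.8], [77, 0.8, 45.8, 0, 0, -2.8]]
  ]
}}

```text
clock: 7.7
position: [574.1, -127.2, 185.2]
tool_rot: [[-0.999, -0.05, 0.001], [-0.05, 0.999, -0.0], [-0.001, -0.0, -1.0]]
force: [0.1, 0.4, -3.6]
gripper_width: 23.6
```

Run:
```python
from q import *
go([573.5,-126.3,160],182.9)
p=capture("wrist");s=read_state();P=np.array(s["position"]);R=np.array(s["tool_rot"]);print(P,s["force"],s["ft_torque"])
a=p["color"][:,:,::-1]
q=proj(p,[P+R@np.array((0,0,78.))])[0];print(q)
z1=cv2.resize(cv2.convertScaleAbs(a[150:310,180:380],alpha=1.8),None,fx=4,fy=3.7,interpolation=cv2.INTER_CUBIC)
cv2.imwrite("pics/w3.png",z1)
p2=capture("scene");b=p2["color"][:,:,::-1][220:400,120:320];save(p2,"s3f.png")
cv2.imwrite("pics/s3.png",cv2.resize(cv2.convertScaleAbs(b,alpha=1.3),None,fx=3.3,fy=3.3,interpolation=cv2.INTER_CUBIC))
```

```text
yaw now -177.14 q7 1.686 shift [ 0.6  1.  25.2] turn [-0.   0.1 -0. ]
[ 573.9 -127.3  185.1] [ 0.1 -0.4 -3.2] [-0.  0.  0.]
[280.7 229.6]
```

View pics/w3.png

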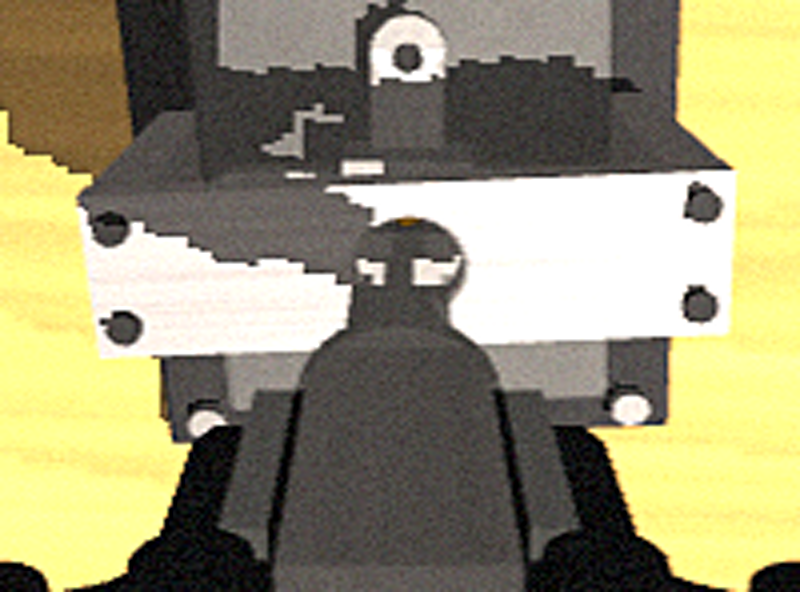

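View pics/s3.png

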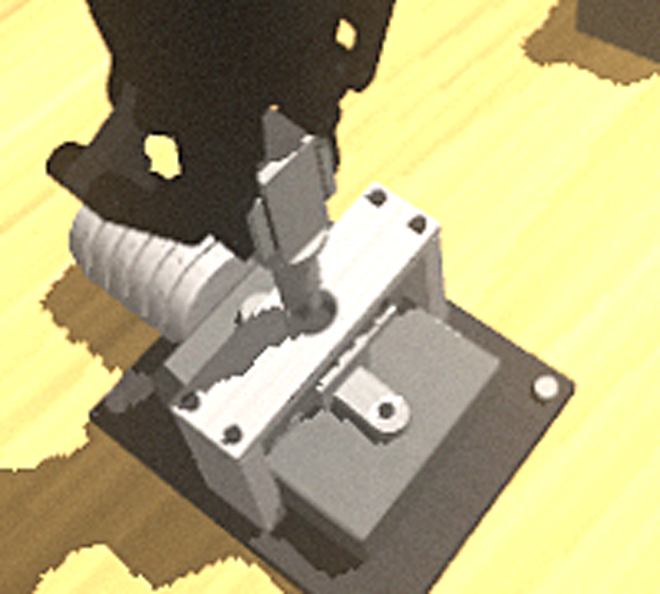

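Run:
```python
from q import *
p=capture("wrist");s=read_state();P=np.array(s["position"]);R=np.array(s["tool_rot"]);print(P)
px=lambda x,y:(150+(y+.5)/3.7-.5,180+(x+.5)/4-.5)
T=lambda X:R.T@(X-P)
print("eye c",T(at_z(p,px(410,268),93)),"R edge",T(at_z(p,px(467,266),93)),"top edge",T(at_z(p,px(410,218),93)))
print("arm pin",T(at_z(p,px(407,57),58)), "brass",T(at_z(p,px(407,222),56)))
print("stem key tip L,R",T(at_z(p,px(386,290),107)),T(at_z(p,px(413,290),107)))
print("bridge screws",[at_z(p,px(*q),93) for q in ((110,229),(123,327),(702,204),(699,304))],np.mean([at_z(p,px(*q),93) for q in ((110,229),(123,327),(702,204),(699,304))],0))
```

```text
[ 573.7 -127.3  184.9]
eye c [ 0.8  1.1 91.9] R edge [ 1.2 12.  91.9] top edge [11.6  1.1 91.9]
arm pin [ 38.8   0.7 126.9] brass [ -1.    0.8 128.9]
stem key tip L,R [ 1.3 -3.3 77.9] [ 1.3  1.5 77.9]
bridge screws [array([ 567.3, -183.4,   93. ]), array([ 589. , -181.4,   93. ]), array([556.4, -72.1,  93. ]), array([578.2, -69.9,  93. ])] [ 572.7 -126.7   93. ]
```

Call:
{"api": "play_rows", "payload": {
  "commands": [
    [[0.5, 1.7, 0, 0, 0, 0], [0.5, 1.7, 4, 0, 0, 0], [0.5, 1.7, 9, 0, 0, 0], [0.5, 1.7, 13, 0, 0, 0], [0.5, 1.7, 16, 0, 0, 0], [0.5, 1.7, 18, 0, 0, 0], [0.5, 1.7, 20, 0, 0, 0], [0.5, 1.7, 20, 0, 0, 0], [0.5, 1.7, 20, 0, 0, 0]]
  ]
}}

```text
clock: 8.75
position: [573.0, -125.6, 164.7]
tool_rot: [[-0.999, -0.05, 0.0], [-0.05, 0.999, -0.0], [-0.0, -0.0, -1.0]]
force: [0.1, -0.2, -2.2]
gripper_width: 23.7
```

Call:
{"api": "play_rows", "payload": {
  "commands": [
    [[0, 0, 4, 0, 0, 0], [0, 0, 8, 0, 0, 0], [0, 0, 12, 0, 0, 0], [0, 0, 16, 0, 0, 0], [0, 0, 19, 0, 0, 0], [0, 0, 21, 0, 0, 0], [0, 0, 23, 0, 0, 0], [0, 0, 23, 0, 0, 0]]
  ]
}}

```text
clock: 9.55
position: [572.9, -125.6, 141.4]
tool_rot: [[-0.999, -0.05, -0.0], [-0.05, 0.999, 0.0], [0.0, 0.0, -1.0]]
force: [0.1, 0.8, -2.2]
gripper_width: 23.4
```

Call:
{"api": "play_rows", "payload": {
  "commands": [
    [[0, 0, 1, 0, 0, 0], [0, 0, 2, 0, 0, 0], [0, 0, 3, 0, 0, 0], [0, 0, 4, 0, 0, 0], [0, 0, 5, 0, 0, 0], [0, 0, 5, 0, 0, 0]]
  ]
}}

```text
clock: 10.15
position: [572.9, -125.6, 136.5]
tool_rot: [[-0.999, -0.05, -0.0], [-0.05, 0.999, 0.0], [0.0, 0.0, -1.0]]
force: [-0.4, 0.2, -3.3]
gripper_width: 23.4
```

Call:
{"api": "play_rows", "payload": {
  "commands": [
    [[0, 0, 1, 0, 0, 0], [0, 0, 2, 0, 0, 0], [0, 0, 3, 0, 0, 0], [0, 0, 4, 0, 0, 0], [0, 0, 4, 0, 0, 0]]
  ]
}}

```text
clock: 10.65
position: [573.1, -125.6, 133.1]
tool_rot: [[-0.999, -0.05, 0.0], [-0.05, 0.999, -0.0], [-0.0, -0.0, -1.0]]
force: [-1.8, 0.4, 2.9]
gripper_width: 23.5
```

Call:
{"api": "play_rows", "payload": {
  "commands": [
    [[0, 0, 1, 0, 0, 0], [0, 0, 2, 0, 0, 0], [0, 0, 3, 0, 0, 0], [0, 0, 3, 0, 0, 0]]
  ]
}}

```text
clock: 11.05
position: [573.1, -125.6, 129.7]
tool_rot: [[-0.999, -0.05, 0.0], [-0.05, 0.999, -0.0], [-0.0, -0.0, -1.0]]
force: [-0.7, -0.4, 4.8]
gripper_width: 23.5
```

Call:
{"api": "play_rows", "payload": {
  "commands": [
    [[0, 0, 1, 0, 0, 0], [0, 0, 2, 0, 0, 0], [0, 0, 3, 0, 0, 0], [0, 0, 3, 0, 0, 0]]
  ]
}}

```text
clock: 11.45
position: [573.1, -125.7, 126.7]
tool_rot: [[-0.999, -0.05, 0.0], [-0.05, 0.999, -0.0], [-0.0, -0.0, -1.0]]
force: [-2.5, 1.2, 6.1]
gripper_width: 23.4
```

Call:
{"api": "play_rows", "payload": {
  "commands": [
    [[0, 0, 1, 0, 0, 0], [0, 0, 2, 0, 0, 0], [0, 0, 3, 0, 0, 0], [0, 0, 3, 0, 0, 0]]
  ]
}}

```text
clock: 11.85
position: [573.1, -125.6, 124.0]
tool_rot: [[-0.999, -0.05, 0.001], [-0.05, 0.999, -0.0], [-0.001, -0.0, -1.0]]
force: [-2.7, 0.2, 8.7]
gripper_width: 23.6
```

Call:
{"api": "play_rows", "payload": {
  "commands": [
    [[0, 0, 0.5, 0, 0, 0], [0, 0, 1, 0, 0, 0], [0, 0, 1, 0, 0, 0]]
  ]
}}

```text
clock: 12.15
position: [573.1, -125.6, 124.0]
tool_rot: [[-0.999, -0.05, 0.001], [-0.05, 0.999, -0.0], [-0.001, -0.0, -1.0]]
force: [-4.0, 1.1, 16.2]
gripper_width: 23.1
```

Call:
{"api": "play_rows", "payload": {
  "commands": [
    [[0, 0, 0.5, 0, 0, 0], [0, 0, 1, 0, 0, 0], [0, 0, 1, 0, 0, 0], [0, 0, 1, 0, 0, 0]]
  ]
}}

```text
clock: 12.55
position: [573.2, -125.6, 124.0]
tool_rot: [[-0.999, -0.05, 0.002], [-0.05, 0.999, -0.001], [-0.002, -0.001, -1.0]]
force: [-6.5, 1.6, 23.4]
gripper_width: 23.3
```

Run:
```python
from q import *
p2=capture("scene");b=p2["color"][:,:,::-1][220:400,120:320];t=capture("wrist")["color"][:,:,::-1][120:300,180:380]
o=np.hstack([cv2.resize(cv2.convertScaleAbs(x,alpha=1.5),None,fx=2,fy=2,interpolation=cv2.INTER_CUBIC) for x in(b,t)])
cv2.imwrite("pics/f.png",o);s=read_state();print(s["position"],s["force"],s["ft_torque"],s["gripper_width"])
```

```text
[ 573.2 -125.6  124. ] [-7.1  1.4 23.5] [ 0.3  1.8 -0. ] 23.345914196957068
```

View pics/f.png

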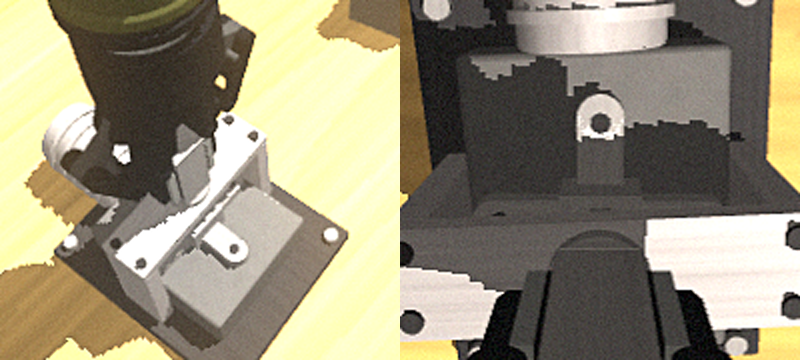

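The picture shows the stem gripped upright with its collar on the bridge (right panel, about (600,240)). The hub arm is still in line, and the press is steady at about 23 N.

```bash
python3 -c "
from cell import *
print(finish_job()); s=read_state(); print(s['clock'],s['position'],s['force'])"
```

```text
the job is handed in; nothing more can be done
None
the job is handed in; nothing more can be done
```

The stem is fully home in the hub, and I handed the job in at about 12.7 s with the gripper still holding it and pressing down. I took it from its stand by the square head, turned it to the hub's yaw (about 2.9°), and lowered it through the eye into the slots.

**Descent:** I felt no side contact going through the eye. The only resistance was the spring pin's gradual rise, starting about 9 mm above the stop, as expected.

**Last checks:** The tool stopped at z = 124.0 mm, which is the computed home height. It did not move when I commanded 2 mm more, and the upward force rose from about 9 to 23.5 N and stayed there. The gripper opening was steady at 23.3 mm. The last picture shows the collar on the bridge.

**What disagreed:** My estimates of the eye and hub centre differed by about 1 mm between views, and I used a value in between. While pressing, a side force of about 7 N remained at the wrist.

I did not touch the gauge: I carried the stem over it with clearance, but took no final picture of it.

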